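# Close up the sample tray and pack the last block and the rod

## Robot

A 7-joint arm with a two-finger parallel gripper is mounted at the origin on the work surface. World frame = base frame: x ahead of the robot, y to its left, z up, the work surface at z = 0. Lengths are in m, angles in rad, forces in N, time in s.
With the tool pointing down it reaches from about 0.35 to 0.9 m from the base axis. Payload 8.1 kg.
Tool frame: the origin (TCP) lies at the centre of the arm's flange, where the gripper is bolted on; the fingertips stand 178 mm ahead of it and the grasp point (between the pads) lies 159 mm ahead of it; x points along the fingers, z is the direction in which the jaws open and shut, and the axes are right-handed (so a half turn about x gives the same grasp; the last joint's range is limited). The gripper opens to 92 mm and grips with 3 to 60 N. Pads are 19 mm wide; open, the fingers measure 130 mm over their backs; the gripper's body (75 mm by 190 mm) begins 47 mm behind the grasp point.
Start: joints at [1.078, 0.434, 0.025, 1.573, -0.012, 1.134, -0.075], TCP at [0.237, -0.578, 0.405] pointing down, gripper open.
Joint ranges: [-2.62, 2.62], [-0.44, 2.09], [-1.27, 1.32], [0.08, 2.57], [-1.32, 4.46], [0.12, 2], [-2.74, 2.74]. Speed limits (rad/s): [2.22, 2.22, 3.01, 3.01, 3.14, 3.14, 3.14].

## Interface

Orientations are given as a rotation vector (axis times angle).
In Python, from cell import arm, get_image, search_frame, pinpoint gives the robot as it stands.
- The arm moves only by the tool arm_command, never from a script. Its argument "motion" is a list of rows, each a list of 7 numbers: the finger opening in mm, from 0 to 91.8, then the shift along the tool's x, y, z in mm, then the turn, a rotation vector about the tool's x, y, z in degrees. In form: [[fingers, x, y, z, ax, ay, az], ...]. A call has 1 to 5 rows; each row shifts and turns the commanded pose from where the row before left it, along the tool's axes as they then stand; what a row does not reach is not made up. A row lasts 1/8 s, in which the tool goes at most 62.5 mm and 10.7 degrees, less where a joint would pass 70% of its speed; a pose out of reach is approached as far as the arm can. A call with a gripper value outside its range is refused whole. The fingers move at their own pace and stop on an object; "newtons" is the grip in N (left out, the last holds). Time passes only in rows, so rows that do not move let the fingers close. It gives the time, the measured TCP pose, the force and the opening at its end, in the units of the state.
- arm.observe(): the state, without advancing time (a new reading comes with each control period).
- get_image(name): name is "scene" or "side" or "wrist"; returns a dict with "frame" (400x640x3 uint8, red, green, blue), "range_z" (400x640 float32, m along the optical axis (not along the pixel's ray), 0 where there is no reading), "K" (3x3 intrinsics, pixels), "origin" and "rotation" of the camera in the world; the wrist camera has in their place "tool_from_camera" (4x4, takes a point from camera to tool coordinates, whose origin is the TCP and whose axes are the tool frame's). Camera axes: x right, y down, z forward; pixel columns grow to the right and rows downward; lengths in m; the calibration is good to about 2 mm. A picture is of the moment at which its call begins: read the wrist's pose just before it.
- arm.sign_off(): hands the job in, once; it reports no verdict.
Trained networks look in the newest picture that a camera, given by its name, has taken for a name from the list of things; names that differ only in an ending like _2 or _b are one class to them, and where a whole thing is asked for, a point or a joint stands for the part that bears it (a point fixed in the world has none). Each returns a list of dicts, best first, with "p" (0 to 1); they miss things now and then, are a little off and sometimes report something else, mostly with a low value. They report only what shows in the picture. A call takes as long as a camera call.
- search_frame(camera, target): "point" ([x, y, z] in m, in world coordinates, good to about 4 mm: the middle of the surface that is visible of it).
- pinpoint(camera, target): "point" ([x, y, z] in m, in world coordinates, good to about 4 mm: a listed point, or the origin of a listed thing).
The state is a dict: "clock": time; "joints": joint angles; "dq": joint speeds; "joint_efforts": joint torques, N m; "position": TCP position; "ee_rot": TCP orientation; "force": force on the tool from outside, world axes, zero at the start; "ft_torque": the same for the moment, N m; "width": opening from 0.0 (shut) to 1.0 (fully open).
Only numpy, scipy, OpenCV 4.12 (cv2) and the standard library are available. Lean on these libraries where they do the work, as an engineer would, in place of code of your own. Each camera call takes 0.05 s, during which the arm holds its last target. There are 200 camera calls.

## Task

The row of samples in the wooden tray is spread out, so the striped clay block does not fit: slide the two jars and the plaster block along their channel until there is room (do not lift them out), then set the clay block upright on the floor of the same channel. Also lay the glazed rod lengthwise on the ribbed bed beside the row, resting in a groove between two ribs. Set things down rather than drop them, leave everything upright and still, and do not knock the other things on the table about.

Things in the scene. Friction and masses are not known exactly. Their poses are not given: they have to be found in the camera images.
- tray: Fixed open wooden tray, 162 (its x) x 214 (its y) x 28 mm high; origin under its centre on the table, z up. Walls 6 mm thick, floor 5 mm. A wall along y splits it into the row channel (x -75 to -11 mm) and the ribbed bed (x -5 to +75), both y -101 to +101.
- row_floor (a point): Centre of the row channel's flat floor (tray frame -43, 0, 5 mm; axes as the tray's). The channel is 64 mm wide (x) and 202 mm long (y); its walls rise 23 mm above its floor.
- bed_mid (a point): Middle of the bed's centre groove, where the rod's axis lies when in it (tray frame 35, 0, 21 mm; axes as the tray's). Grey ribbed pads at tray y -90 to -28 and +28 to +90, over the full bed width, top z = 13; on each, round ribs 4 mm high run along y at tray x = 5, 25, 45, 65: grooves at x = 15, 35, 55. Between the pads the floor is bare at z = 5: room for fingers.
- amber_jar: Amber glass jar with black lid and pale band, loose, 52 mm diameter, 62 mm high, about 0.18 kg; stands in the row channel at the start. Origin at the centre of its underside, z up.
- white_jar: White jar with blue lid, loose, 50 mm diameter, 56 mm high, about 0.13 kg; stands in the row channel at the start. Origin at the centre of its underside, z up.
- plaster_block: Off-white plaster block with a green patch on top, loose, 58 (x) x 46 (y) x 50 mm high, about 0.15 kg; stands in the row channel at the start, its y along the channel. Origin at the centre of its underside. The order of the three things in the channel varies.
- clay_block: Terracotta block with dark stripes round it, loose, 58 (x) x 46 (y) x 66 mm high, about 0.28 kg; stands on the table to the left or right of the tray. Origin at the centre of its underside. It fits into the channel only with its x across the channel (its 46 mm along the row), and leaves 8 mm of slack in all when the others are closed up.
- rod: White glazed ceramic rod with a blue band near each end, loose, 16 mm diameter, 150 mm long, 0.07 kg. Origin at its middle on its axis; its x runs along it. It starts lying on the black rest with its axis 24 mm above the table.
- rest: Fixed black rod rest, 150 (x) x 44 (y) x 28 mm; origin under its centre. A 4 mm base plate with two notched supports, each 14 mm long, at x = -50 and +50, whose cheeks stand 9.5 mm either side of the rod's axis; the rod lies along its x, free to be gripped at its middle.
- green_jar: Bystander: small green glass jar with white lid, 40 mm diameter, 55 mm high, loose, standing close to the clay block on its +y side (beside a 58 mm wide face), 15 to 35 mm away. Origin at the centre of its underside.
- tin: Bystander: round steel tin with orange lid, 40 mm diameter, 45 mm high, loose, standing beside the rest on its +y side, its centre about 75 mm from the rod. Origin at the centre of its underside.
- beaker: Bystander: clear beaker, 64 mm across, 90 mm high, loose. Origin at the centre of its underside.
- bottle: Bystander: clear bottle with red cap, 52 mm diameter, 130 mm high, loose. Origin at the centre of its underside.
- carton: Bystander: flat yellow carton, 50 x 90 x 22 mm, loose. Origin at the centre of its underside.
- brush: Bystander: brush, 170 mm long, lying on the table between the robot and the tray. Origin on its axis line.
- spatula: Bystander: spatula, 190 mm long, lying at the far side of the table. Origin on its axis line.

How it is judged:
At the end, for the whole second after the job is handed in: Both jars, the plaster block and the clay block stand upright (within 0.08 rad) and at rest on the floor of the row channel (within 4 mm); the rod lies at rest on both ribbed pads, along the tray's y (within 0.09 rad), sunk in a groove (axis under 23.8 mm above the table) (x of amber_jar in the frame of tray between -0.053 and -0.033 m and y of amber_jar in the frame of tray between -0.077 and 0.077 m and z of amber_jar in the frame of tray between 0.001 and 0.009 m and angle between each of amber_jar, white_jar, plaster_block, clay_block's own z axis and vertical below 0.08 rad and linear speed of each of amber_jar, white_jar, plaster_block, clay_block, rod below 0.02 m/s and x of white_jar in the frame of tray between -0.053 and -0.033 m and y of white_jar in the frame of tray between -0.078 and 0.078 m and z of white_jar in the frame of tray between 0.001 and 0.009 m and x of plaster_block in the frame of tray between -0.053 and -0.033 m and y of plaster_block in the frame of tray between -0.08 and 0.08 m and z of plaster_block in the frame of tray between 0.001 and 0.009 m and x of clay_block in the frame of tray between -0.053 and -0.033 m and y of clay_block in the frame of tray between -0.08 and 0.08 m and z of clay_block in the frame of tray between 0.001 and 0.009 m and x of rod in the frame of tray between 0 and 0.07 m and y of rod in the frame of tray between -0.027 and 0.027 m and z of rod in the frame of tray between 0.0172 and 0.0238 m and angle between the x axis of rod and the y axis of tray, either way round below 0.09 rad and angular speed of rod below 0.3 rad/s); the robot touches nothing.
It fails at once if one of the three things already in the tray is lifted out or tipped over (z of any of amber_jar, white_jar, plaster_block in the frame of tray above 0.03 m or angle between any of amber_jar, white_jar, plaster_block's own z axis and vertical above 0.5 rad).
It fails at once if a bystander is pushed more than 30 mm away or knocked over (distance of any of green_jar, tin, beaker, bottle, carton, brush, spatula from where it was at the start of the episode above 0.03 m or angle between any of green_jar, tin, beaker, bottle, carton's own z axis and vertical above 0.5 rad).
It fails at once if the clay block or the rod is dropped (falls freely from more than about 20 mm) ((contact force between the fingers and clay_block below 0.05 N and linear speed of clay_block above 0.6 m/s) or (contact force between the fingers and rod below 0.05 N and linear speed of rod above 0.6 m/s)).
It also fails if it takes over 64 s, if anything falls off the work surface, if the arm or the gripper's body presses on something with over 40 N, if the wrist force passes 120 N, or if a joint passes its speed limit or range.

## Working session

There is one attempt and no reset: what is moved stays moved. The work goes in short steps, Python scripts to look and compute and a tool call to move; the robot and the scene stay as the last step left them, time stands still between calls to the robot, and variables do not carry over. Pictures are saved under pics/ and viewed, about 8 in all and at most 12, crops included, and the job is handed in when it is done.

Besides the shell and the picture viewer there is one more tool, called after "Request:" by a JSON object that holds its "method" and its "body". arm_command: Moves the arm, as the interface text tells. Its arguments: {"type":"object","properties":{"motion":{"type":"array"},"newtons":{"type":"number"}},"required":["motion"]}

```bash
ls; mkdir -p pics; cat > look.py <<'E'
import numpy as np, cv2
from cell import arm, get_image, search_frame, pinpoint
def snap(cam,fn):
    im=get_image(cam); cv2.imwrite('pics/'+fn,im['frame'][:,:,::-1]); return im
E
python3 - <<'E'
from look import *
s=arm.observe(); print({k:np.round(v,3) for k,v in s.items()})
for c in ['scene','side']:
    im=snap(c,c+'0.png'); print(c,np.round(im['origin'],3))
    np.savez(c+'0.npz',**im)
    for n in ['tray','row_floor','bed_mid','amber_jar','white_jar','plaster_block','clay_block','rod','rest','green_jar','tin','beaker','bottle','carton']:
        r=pinpoint(c,n)[:1]; print(n,[(np.round(x['point'],3),round(x['p'],2)) for x in r])
print(arm.observe()['clock'])
E
```

```text
pics
{'clock': np.float64(0.0), 'joints': array([ 1.078,  0.435,  0.025,  1.574, -0.012,  1.134, -0.075]), 'dq': array([-0.001,  0.   , -0.001,  0.001,  0.001, -0.   ,  0.003]), 'joint_efforts': array([-1.0000e-03, -6.6785e+01,  9.8500e-01, -3.1446e+01, -6.1000e-02,
        4.3000e-02,  0.0000e+00]), 'position': array([ 0.237, -0.578,  0.404]), 'ee_rot': array([ 0.918,  1.37 , -0.917]), 'force': array([ 0.426, -0.273,  1.126]), 'ft_torque': array([ 0.003, -0.041,  0.049]), 'width': np.float64(1.002)}
scene [1.122 0.221 0.835]
tray [(array([ 0.543, -0.036, -0.003]), 0.95)]
row_floor [(array([ 0.503, -0.018,  0.009]), 0.73)]
bed_mid [(array([ 0.579, -0.041,  0.022]), 0.66)]
amber_jar [(array([ 0.49 , -0.088,  0.006]), 0.88)]
white_jar [(array([0.521, 0.039, 0.007]), 0.81)]
plaster_block [(array([ 0.506, -0.023,  0.01 ]), 0.68)]
clay_block [(array([0.484, 0.294, 0.002]), 0.79)]
rod [(array([ 0.512, -0.297,  0.024]), 0.8)]
rest [(array([ 0.509, -0.298, -0.003]), 0.69)]
green_jar [(array([ 0.484,  0.365, -0.003]), 0.97)]
tin [(array([ 0.51 , -0.222, -0.001]), 0.56)]
beaker [(array([0.734, 0.249, 0.   ]), 0.77)]
bottle [(array([ 0.758, -0.276,  0.001]), 0.96)]
carton [(array([ 0.77 , -0.128, -0.002]), 0.86)]
side [0.045 0.636 0.543]
tray [(array([ 0.549, -0.028, -0.   ]), 0.66)]
row_floor [(array([ 0.509, -0.024,  0.006]), 0.84)]
bed_mid [(array([ 0.578, -0.042,  0.021]), 0.64)]
amber_jar [(array([ 0.486, -0.086,  0.005]), 0.71)]
white_jar [(array([0.518, 0.044, 0.007]), 0.63)]
plaster_block [(array([ 0.506, -0.025,  0.004]), 0.87)]
clay_block [(array([ 0.486,  0.297, -0.004]), 0.85)]
rod [(array([ 0.51 , -0.294,  0.021]), 0.7)]
rest [(array([ 0.504, -0.294, -0.006]), 0.58)]
green_jar []
tin [(array([ 0.508, -0.224,  0.   ]), 0.82)]
beaker [(array([0.728, 0.244, 0.   ]), 0.84)]
bottle [(array([ 0.756, -0.279, -0.002]), 0.8)]
carton [(array([ 0.771, -0.127, -0.002]), 0.78)]
1.5
```

View pics/scene0.png

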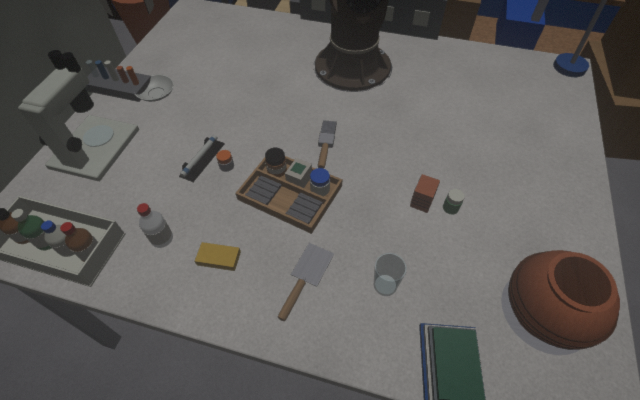

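View pics/side0.png

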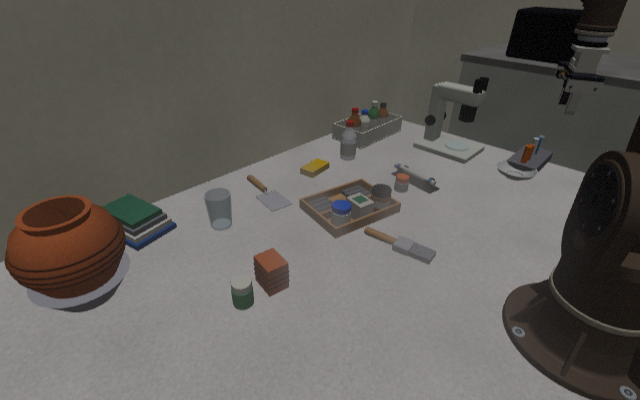

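```bash
cat >> look.py <<'E'
from scipy.spatial.transform import Rotation as R
def plan(x,y,z,jaw_deg,s=None):
    """shift along the tool axes (mm) and turn (deg) to bring the TCP to x,y,z pointing down, jaws (tool z) along jaw_deg"""
    s=s or arm.observe(); A=R.from_rotvec(s['ee_rot']).as_matrix()
    best=None
    for k in (0,180):
        a=np.radians(jaw_deg+k); zt=np.array([np.cos(a),np.sin(a),0]); xt=np.array([0,0,-1.])
        B=np.c_[xt,np.cross(zt,xt),zt]; w=R.from_matrix(A.T@B).as_rotvec()
        if best is None or np.linalg.norm(w)<np.linalg.norm(best): best=w
    d=A.T@(np.array([x,y,z])-s['position'])*1000
    print('shift',d.round(1),'turn',np.degrees(best).round(1),'dist',np.linalg.norm(d).round(),'jaw now',np.degrees(np.arctan2(A[1,2],A[0,2])).round(1))
    return d,best
E
python3 - <<'E'
from look import *
s=arm.observe(); A=R.from_rotvec(s['ee_rot']).as_matrix(); print(A.round(3))
im=get_image('wrist'); print(im['tool_from_camera'].round(3)); print(im['K'].round(1))
plan(.5,-.03,.36,-14)
E
```

```text
[[ 0.     0.925  0.38 ]
 [-0.     0.38  -0.925]
 [-1.    -0.     0.   ]]
[[ 0.    -0.259  0.966  0.018]
 [-0.    -0.966 -0.259  0.069]
 [ 1.    -0.    -0.    -0.   ]
 [ 0.     0.     0.     1.   ]]
[[304.2   0.  317.9]
 [  0.  304.2 204.5]
 [  0.    0.    1. ]]
shift [  44.7  451.1 -407.3] turn [-53.7   0.    0. ] dist 609.0 jaw now -67.7
```

Request:
{"method": "arm_command", "body": {"motion": [[91.8,0,45,-41,0,0,0],[91.8,0,45,-41,0,0,0],[91.8,0,45,-41,0,0,0],[91.8,0,45,-41,0,0,0],[91.8,0,45,-41,0,0,0]]}}

```text
clock: 2.17
position: [0.3683, -0.3012, 0.405]
ee_rot: [0.917, 1.368, -0.918]
force: [0.7, 0.4, 0.6]
width: 1.0
```

Request:
{"method": "arm_command", "body": {"motion": [[91.8,0,45,-41,0,0,0],[91.8,0,45,-41,0,0,0],[91.8,0,45,-41,0,0,0],[91.8,0,45,-41,0,0,0],[91.8,0,45,-41,0,0,0]]}}

```text
clock: 2.8
position: [0.4986, -0.0262, 0.4051]
ee_rot: [0.918, 1.368, -0.917]
force: [1.0, -0.9, -0.6]
width: 1.0
```

Request:
{"method": "arm_command", "body": {"motion": [[91.8,9,0,0,-10.7,0,0],[91.8,9,0,0,-10.7,0,0],[91.8,9,0,0,-10.7,0,0],[91.8,9,0,0,-10.7,0,0],[91.8,9,0,0,-10.7,0,0]]}}

```text
clock: 3.42
position: [0.498, -0.0279, 0.3596]
ee_rot: [0.189, 1.562, -0.189]
force: [-0.6, 0.3, 0.8]
width: 1.0
```

```bash
cat >> look.py <<'E'
def wcam(im,s):
    T=np.eye(4);T[:3,:3]=R.from_rotvec(s['ee_rot']).as_matrix();T[:3,3]=s['position'];return T@im['tool_from_camera']
def cloud(im,T):
    z=im['range_z'];v,u=np.mgrid[:400,:640];K=im['K']
    P=np.stack([(u-K[0,2])/K[0,0]*z,(v-K[1,2])/K[1,1]*z,z],-1)@T[:3,:3].T+T[:3,3]
    P[z<=0]=np.nan;return P
def topview(P,rgb,x0,x1,y0,y1,res=.001,zmax=.2):
    """orthographic plan: rows = x increasing downward, cols = y increasing right"""
    m=(P[...,2]<zmax)&(P[...,0]>x0)&(P[...,0]<x1)&(P[...,1]>y0)&(P[...,1]<y1)
    p=P[m];c=rgb[m];o=np.argsort(p[:,2]);p=p[o];c=c[o]
    im=np.zeros((int((x1-x0)/res)+1,int((y1-y0)/res)+1,3),np.uint8);h=np.full(im.shape[:2],np.nan)
    i=((p[:,0]-x0)/res).astype(int);j=((p[:,1]-y0)/res).astype(int);im[i,j]=c;h[i,j]=p[:,2];return im,h
E
python3 - <<'E'
from look import *
s=arm.observe(); im=snap('wrist','w1.png'); np.savez('w1.npz',T=wcam(im,s),**im)
for n in ['tray','row_floor','bed_mid','amber_jar','white_jar','plaster_block','clay_block','rod']:
    r=pinpoint('wrist',n)[:1]; print(n,[(np.round(x['point'],4),round(x['p'],2)) for x in r])
P=cloud(im,wcam(im,s))
# wall tops: z 24..32
m=(abs(P[...,2]-.028)<.003)&(abs(P[...,0]-.545)<.16)&(abs(P[...,1]+.03)<.16)
p=P[m][:,:2]; (c,wh,a)=cv2.minAreaRect(p.astype(np.float32)); print(m.sum(),c,wh,a)
E
```

```text
tray [(array([ 0.5479, -0.0284,  0.0006]), 0.63)]
row_floor []
bed_mid [(array([ 0.5818, -0.0398,  0.0192]), 0.74)]
amber_jar [(array([ 0.4879, -0.0853,  0.0029]), 0.78)]
white_jar [(array([0.5208, 0.0357, 0.0075]), 0.83)]
plaster_block [(array([ 0.5141, -0.0213,  0.0054]), 0.76)]
clay_block []
rod []
4684 (0.5491793155670166, -0.022713355720043182) (0.1956353336572647, 0.1626407504081726) 77.7170639038086
```

View pics/w1.png

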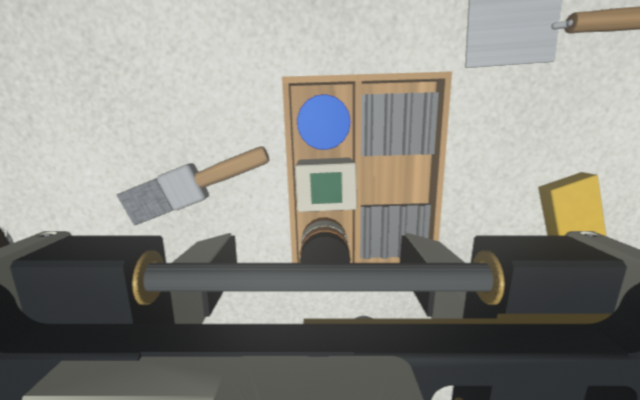

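```bash
cat >> look.py <<'E'
from scipy.optimize import least_squares
def fit_tray(P,g=(.548,-.028,np.radians(-13))):
    m=(abs(P[...,2]-.028)<.004)&(abs(P[...,0]-.548)<.16)&(abs(P[...,1]+.03)<.16); p=P[m][:,:2]
    def res(q):
        c,s_=np.cos(q[2]),np.sin(q[2]); d=p-q[:2]; x=d@[c,s_]; y=d@[-s_,c]
        bx=lambda v,a,b:np.maximum(0,np.maximum(a-v,v-b))
        f=[np.hypot(bx(x,a,b),bx(y,e,h)) for a,b,e,h in[(-.081,-.075,-.107,.107),(.075,.081,-.107,.107),(-.011,-.005,-.107,.107),(-.081,.081,.101,.107),(-.081,.081,-.107,-.101)]]
        return np.min(f,0)
    r=least_squares(res,g,loss='soft_l1',f_scale=.001,x_scale=[.01,.01,.05]); print('tray',r.x[:2].round(4),'yaw',np.degrees(r.x[2]).round(2),len(p),'med res mm',np.median(res(r.x))*1000); return r.x
def tray2w(q,x,y): 
    c,s_=np.cos(q[2]),np.sin(q[2]); return np.array([q[0]+c*x-s_*y,q[1]+s_*x+c*y])
def w2tray(q,p):
    c,s_=np.cos(q[2]),np.sin(q[2]); d=np.asarray(p)[...,:2]-q[:2]; return np.stack([d@[c,s_],d@[-s_,c]],-1)
E
python3 - <<'E'
from look import *
D=np.load('w1.npz'); P=cloud(D,D['T']); q=fit_tray(P); np.save('tray.npy',q)
f=D['frame'].astype(int); t=w2tray(q,P); z=P[...,2]
inch=(abs(t[...,0]+.043)<.034)&(abs(t[...,1])<.1)
for n,h in [('white',.061),('plaster',.055),('amber',.067)]:
    m=inch&(abs(z-h)<.003); a=t[m]; print(n,m.sum(),a.min(0).round(4),a.max(0).round(4),((a.min(0)+a.max(0))/2).round(4),np.median(z[m]))
E
```

```text
tray [ 0.5469 -0.0318] yaw -12.2 4896 med res mm 0.0
white 2515 [-0.0671 -0.057 ] [-0.0152  0.0872] [-0.0412  0.0151] 0.062424197719419205
plaster 2793 [-0.0705 -0.0658] [-0.0128  0.0266] [-0.0417 -0.0196] 0.05662903553826559
amber 1181 [-0.0689 -0.0696] [-0.02    0.0844] [-0.0445  0.0074] 0.06844262003863733
```

```bash
python3 - <<'E'
from look import *
q=np.load('tray.npy'); x,y=tray2w(q,-.042,.062); print(x,y); plan(x,y,.211,-12.2)
E
```

```text
0.5189878057289581 0.037678339795809875
shift [149.1  68.6   4. ] turn [-2.1  0.   0. ] dist 164.0 jaw now -14.3
```

Request:
{"method": "arm_command", "body": {"motion": [[91.8,10,35,2,0,0,0],[91.8,10,33.6,2,-2.1,0,0],[91.8,55,0,0,0,0,0],[91.8,45,0,0,0,0,0],[91.8,29,0,0,0,0,0]]}}

```text
clock: 4.5
position: [0.5182, 0.0376, 0.2089]
ee_rot: [0.166, 1.566, -0.166]
force: [1.0, -0.3, 1.0]
width: 0.999
```

Request:
{"method": "arm_command", "body": {"newtons": 15, "motion": [[40,0,0,0,0,0,0],[40,0,0,0,0,0,0],[40,0,0,0,0,0,0],[40,0,0,0,0,0,0],[40,0,0,0,0,0,0]]}}

```text
clock: 5.12
position: [0.5189, 0.0376, 0.2114]
ee_rot: [0.166, 1.563, -0.166]
force: [-0.9, 0.1, 6.1]
width: 0.535
```

Request:
{"method": "arm_command", "body": {"motion": [[40,0,-4,0,0,0,0],[40,0,-8,0,0,0,0],[40,0,-8,0,0,0,0],[40,0,-8,0,0,0,0],[40,0,-6,0,0,0,0]]}}

```text
clock: 5.75
position: [0.5122, 0.0048, 0.2114]
ee_rot: [0.166, 1.562, -0.164]
force: [1.2, 4.5, 6.5]
width: 0.535
```

Request:
{"method": "arm_command", "body": {"motion": [[40,0,-3,0,0,0,0],[40,0,-1.5,0,0,0,0],[40,0,0,0,0,0,0]]}}

```text
clock: 6.12
position: [0.5113, 0.0006, 0.2114]
ee_rot: [0.166, 1.562, -0.164]
force: [0.7, 4.2, 5.8]
width: 0.538
```

Request:
{"method": "arm_command", "body": {"motion": [[40,0,-1,0,0,0,0],[40,0,0,0,0,0,0]]}}

```text
clock: 6.38
position: [0.5111, -0.0002, 0.2114]
ee_rot: [0.166, 1.562, -0.163]
force: [1.9, 5.0, 5.4]
width: 0.539
```

Request:
{"method": "arm_command", "body": {"motion": [[40,0,-1,0,0,0,0],[40,0,0,0,0,0,0]]}}

```text
clock: 6.62
position: [0.5109, -0.0011, 0.2114]
ee_rot: [0.166, 1.562, -0.163]
force: [1.5, 5.4, 6.4]
width: 0.538
```

Request:
{"method": "arm_command", "body": {"motion": [[40,0,-1.5,0,0,0,0],[40,0,0,0,0,0,0]]}}

```text
clock: 6.88
position: [0.5106, -0.0026, 0.2114]
ee_rot: [0.166, 1.562, -0.163]
force: [2.0, 6.0, 5.4]
width: 0.54
```

Request:
{"method": "arm_command", "body": {"motion": [[40,0,-1.5,0,0,0,0],[40,0,0,0,0,0,0]]}}

```text
clock: 7.12
position: [0.5103, -0.0037, 0.2114]
ee_rot: [0.166, 1.562, -0.162]
force: [1.3, 7.6, 5.0]
width: 0.541
```

Request:
{"method": "arm_command", "body": {"motion": [[91.8,0,0.5,0,0,0,0],[91.8,0,0,0,0,0,0],[91.8,0,0,0,0,0,0],[91.8,-50,0,0,0,0,0],[91.8,-60,0,0,0,0,0]]}}

```text
clock: 7.75
position: [0.509, -0.0048, 0.3209]
ee_rot: [0.165, 1.568, -0.166]
force: [1.6, -0.2, 0.3]
width: 0.985
```

Request:
{"method": "arm_command", "body": {"motion": [[91.8,-50,-40,0,0,0,0],[91.8,0,0,0,0,0,0]]}}

```text
clock: 8.0
position: [0.502, -0.0455, 0.3729]
ee_rot: [0.168, 1.558, -0.171]
force: [-0.4, 0.2, -0.4]
width: 0.998
```

```bash
python3 - <<'E'
from look import *
s=arm.observe(); im=snap('wrist','w2.png'); np.savez('w2.npz',T=wcam(im,s),**im); print(s['position'],s['force'].round(1))
P=cloud(im,wcam(im,s)); q0=np.load('tray.npy'); q=fit_tray(P,q0)
t=w2tray(q0,P); z=P[...,2]; f=im['frame']
inch=(abs(t[...,0]+.043)<.028)&(abs(t[...,1])<.1)
# profile of height along y at channel centre
m=(abs(t[...,0]+.043)<.006)&(abs(t[...,1])<.107)
for y in np.arange(-.1,.104,.004):
    k=m&(abs(t[...,1]-y)<.002); print(int(y*1000),int(np.nanmedian(z[k])*1000) if k.any() else None,end=' | ')
E
```

```text
[ 0.50197383 -0.04546394  0.37285835] [-0.4  0.2 -0.4]
tray [ 0.5469 -0.0317] yaw -12.23 5347 med res mm 0.0
-100 None | -96 None | -92 68 | -88 68 | -83 68 | -79 68 | -75 68 | -71 68 | -67 68 | -63 68 | -59 68 | -55 68 | -51 65 | -47 56 | -43 56 | -39 56 | -35 57 | -31 57 | -27 57 | -23 57 | -19 57 | -15 56 | -11 56 | -7 56 | -3 55 | 0 290 | 4 305 | 8 277 | 12 62 | 16 62 | 20 62 | 24 62 | 28 62 | 32 62 | 36 62 | 40 62 | 44 62 | 48 6 | 52 6 | 56 6 | 60 6 | 64 6 | 68 6 | 72 6 | 76 6 | 80 6 | 84 6 | 88 6 | 92 6 | 96 6 | 100 15 |
```

View pics/w2.png

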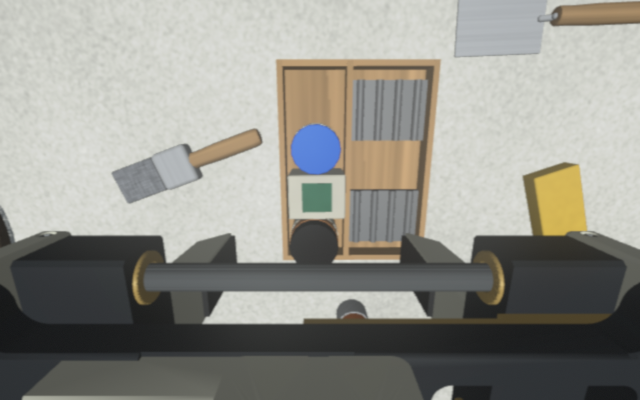

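Request:
{"method": "arm_command", "body": {"motion": [[91.8,0,57,-15,0,0,0],[91.8,0,57,-16,0,0,0],[91.8,0,57,-16,0,0,0],[91.8,0,57,-16,0,0,0],[91.8,0,57,-16,0,0,0]]}}

```text
clock: 8.68
position: [0.4827, 0.2549, 0.3678]
ee_rot: [0.164, 1.567, -0.166]
force: [2.6, -0.2, -0.3]
width: 1.002
```

```bash
cat >> look.py <<'E'
def top_rect(P,c,h,r=.06,tol=.004):
    m=(abs(P[...,2]-h)<tol)&(np.hypot(P[...,0]-c[0],P[...,1]-c[1])<r); p=P[m]
    rc=cv2.minAreaRect(p[:,:2].astype(np.float32)); print('rect',np.round(rc[0],4),np.round(rc[1],4),round(rc[2],1),'n',m.sum(),'z',np.median(p[:,2]).round(4)); return rc
E
python3 - <<'E'
from look import *
s=arm.observe(); im=snap('wrist','w3.png'); np.savez('w3.npz',T=wcam(im,s),**im); print(s['position'],s['clock'])
P=cloud(im,wcam(im,s)); top_rect(P,(.485,.295),.067); top_rect(P,(.484,.365),.056,.04)
for n in ['clay_block','green_jar']: print(n,[(np.round(x['point'],4),round(x['p'],2)) for x in pinpoint('wrist',n)[:1]])
E
```

```text
[0.48271284 0.25493963 0.36778785] 8.675
rect [0.4834 0.294 ] [0.046 0.058] 79.9 n 3114 z 0.0675
rect [0.484 0.365] [0.037  0.0364] 77.6 n 1456 z 0.0565
clay_block [(array([0.484 , 0.2998, 0.0036]), 0.56)]
green_jar [(array([0.4843, 0.3687, 0.0034]), 0.74)]
```

View pics/w3.png

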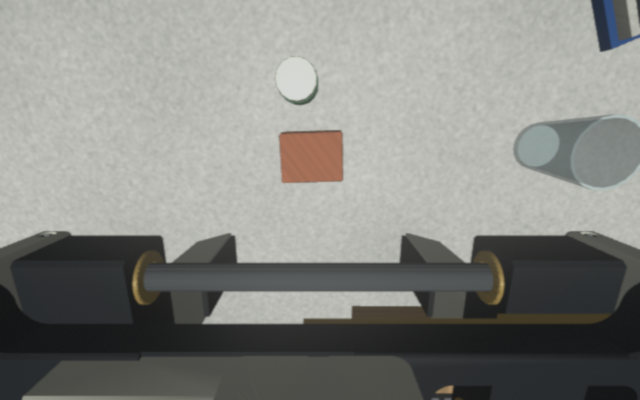

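```bash
python3 - <<'E'
from look import *
plan(.4834,.294,.211,-10.1)
E
```

```text
shift [157.   36.6  -5.4] turn [-1.5 -0.2 -0. ] dist 161.0 jaw now -11.6
```

Request:
{"method": "arm_command", "body": {"motion": [[91.8,17,36.6,-5.4,0,0,0],[91.8,45,0,0,-1.8,0,0],[91.8,45,0,0,0,0,0],[91.8,30,0,0,0,0,0],[91.8,20,0,0,0,0,0]]}}

```text
clock: 9.45
position: [0.4854, 0.2878, 0.2095]
ee_rot: [0.139, 1.57, -0.144]
force: [-0.0, 0.4, -0.0]
width: 0.999
```

Request:
{"method": "arm_command", "body": {"newtons": 30, "motion": [[45,0,0,0,0,0,0],[45,0,0,0,0,0,0],[45,0,0,0,0,0,0],[45,0,0,0,0,0,0],[45,0,0,0,0,0,0]]}}

```text
clock: 10.07
position: [0.4862, 0.2897, 0.2132]
ee_rot: [0.141, 1.566, -0.14]
force: [-2.8, -1.2, 6.9]
width: 0.631
```

Request:
{"method": "arm_command", "body": {"motion": [[45,-10,0,0,0,0,0],[45,-25,0,0,0,0,0],[45,-25,0,0,0,0,0],[45,-10,0,0,0,0,0],[45,0,0,0,0,0,0]]}}

```text
clock: 10.7
position: [0.4864, 0.2895, 0.283]
ee_rot: [0.141, 1.565, -0.141]
force: [0.2, -0.8, -2.4]
width: 0.631
```

```bash
python3 - <<'E'
from look import *
s=arm.observe(); print(s['position'],s['force'].round(1),s['width'])
x,y=tray2w(np.load('tray.npy'),-.043,.0703); print(x,y); plan(x,y,.2132+.07,-12.2)
im=get_image('wrist'); P=cloud(im,wcam(im,s)); top_rect(P,(.485,.293),.137,.04,.006)
E
```

```text
[0.48637266 0.28948149 0.28299228] [ 0.2 -0.8 -2.4] 0.6306318853133455
0.5197638318653968 0.046002268161405305
shift [  -0.3 -233.6   76.3] turn [ 1.9  0.1 -0. ] dist 246.0 jaw now -10.3
rect [0.4853 0.294 ] [0.0465 0.0783] 80.3 n 8680 z 0.1372
```

Request:
{"method": "arm_command", "body": {"motion": [[45,0,-25,8,0,0,0],[45,0,-50,16,0,0,0],[45,0,-50,16,0,0,0],[45,0,-50,16,0,0,0],[45,0,-38,13,0,0,0]]}}

```text
clock: 11.38
position: [0.5158, 0.0649, 0.2813]
ee_rot: [0.141, 1.568, -0.143]
force: [0.7, 0.1, -2.5]
width: 0.629
```

Request:
{"method": "arm_command", "body": {"motion": [[45,0,-20.5,7.3,0,0,0],[45,0,0,0,1.9,0,0],[45,0,0,0,0,0,0]]}}

```text
clock: 11.75
position: [0.5193, 0.0472, 0.282]
ee_rot: [0.167, 1.565, -0.166]
force: [0.4, -0.1, -1.8]
width: 0.629
```

```bash
python3 - <<'E'
from look import *
s=arm.observe(); im=snap('wrist','w4.png'); q=np.load('tray.npy'); print(s['position'],s['width'])
x,y=tray2w(q,-.043,.0703); plan(x,y,.2192,-12.2)
P=cloud(im,wcam(im,s)); rc=top_rect(P,(x,y),.137,.04,.006); print(w2tray(q,rc[0]))
t=w2tray(q,P); m=(abs(t[...,0]+.043)<.035)&(abs(P[...,2]-.062)<.003)&(abs(t[...,1]-.03)<.02); print('white ymax',m.sum(), t[m][:,1].max() if m.any() else None)
E
```

```text
[0.5193112  0.04716661 0.28203297] 0.6293316037233637
shift [63.  -1.5  0.8] turn [ 0.1 -0.  -0. ] dist 63.0 jaw now -12.1
rect [0.5209 0.051 ] [0.0463 0.0761] 77.7 n 8570 z 0.1363
[-0.04297676  0.07542303]
white ymax 0 None
```

View pics/w4.png

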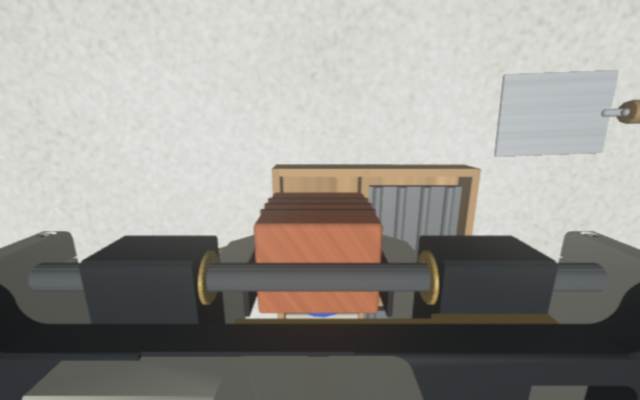

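Request:
{"method": "arm_command", "body": {"motion": [[45,5,-1.7,0,0,0,0],[45,15,0,0,0,0,0],[45,15,0,0,0,0,0],[45,8,0,0,0,0,0],[45,0,0,0,0,0,0]]}}

```text
clock: 12.42
position: [0.519, 0.0445, 0.2386]
ee_rot: [0.166, 1.566, -0.167]
force: [-0.4, 0.3, -2.7]
width: 0.633
```

Request:
{"method": "arm_command", "body": {"motion": [[45,7,0,0,0,0,0],[45,6,0,0,0,0,0],[45,4,0,0,0,0,0],[45,2,0,0,0,0,0],[45,0,0,0,0,0,0]]}}

```text
clock: 13.05
position: [0.5193, 0.0445, 0.2205]
ee_rot: [0.167, 1.564, -0.167]
force: [-0.9, 0.1, -1.8]
width: 0.631
```

Request:
{"method": "arm_command", "body": {"motion": [[45,1.5,0,0,0,0,0],[45,0,0,0,0,0,0]]}}

```text
clock: 13.3
position: [0.5193, 0.0445, 0.219]
ee_rot: [0.167, 1.564, -0.167]
force: [-0.1, -0.2, -2.0]
width: 0.63
```

Request:
{"method": "arm_command", "body": {"motion": [[45,1.2,0,0,0,0,0],[45,0,0,0,0,0,0]]}}

```text
clock: 13.55
position: [0.5193, 0.0446, 0.2182]
ee_rot: [0.167, 1.564, -0.167]
force: [-2.1, -0.0, 5.5]
width: 0.631
```

Request:
{"method": "arm_command", "body": {"motion": [[70,0,0,0,0,0,0],[80,0,0,0,0,0,0],[80,0,0,0,0,0,0],[80,-40,0,0,0,0,0],[80,-60,0,0,0,0,0]]}}

```text
clock: 14.18
position: [0.5187, 0.0442, 0.3176]
ee_rot: [0.166, 1.568, -0.167]
force: [1.0, -0.3, -0.2]
width: 0.87
```

Request:
{"method": "arm_command", "body": {"motion": [[60,-50,-30,0,0,0,0],[60,0,-60,0,0,0,0],[60,0,-60,0,0,0,0],[60,0,0,0,0,0,0]]}}

```text
clock: 14.68
position: [0.4864, -0.1074, 0.3675]
ee_rot: [0.172, 1.565, -0.176]
force: [-0.2, 0.0, -0.1]
width: 0.654
```

```bash
python3 - <<'E'
from look import *
s=arm.observe(); im=snap('wrist','w5.png'); q=np.load('tray.npy'); print(s['position'],s['clock'],s['force'].round(1))
P=cloud(im,wcam(im,s)); x,y=tray2w(q,-.043,.074); rc=top_rect(P,(x,y),.0725,.05); print(w2tray(q,rc[0])); plan(.511,-.296+-.04,.36,-12)
E
```

```text
[ 0.48638287 -0.10739617  0.3675455 ] 14.675 [-0.2  0.  -0.1]
rect [0.5176 0.0392] [0.0282 0.0581] 77.7 n 2814 z 0.0725
[-0.043639    0.06319308]
shift [   7.9 -220.9   73.3] turn [-0.5 -0.   0. ] dist 233.0 jaw now -12.5
```

View pics/w5.png

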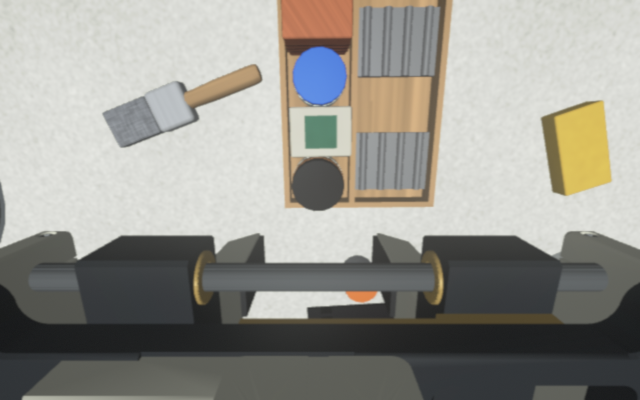

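Request:
{"method": "arm_command", "body": {"motion": [[60,2,-45,15,0,0,0],[60,2,-55,18,0,0,0],[60,2,-55,18,0,0,0],[60,2,-45,15,0,0,0],[60,0,-21,7,0,0,0]]}}

```text
clock: 15.35
position: [0.5128, -0.3352, 0.3592]
ee_rot: [0.168, 1.565, -0.168]
force: [1.0, 0.5, 0.7]
width: 0.654
```

Request:
{"method": "arm_command", "body": {"motion": [[60,0,0,0,0,0,0]]}}

```text
clock: 15.48
position: [0.5129, -0.3336, 0.3594]
ee_rot: [0.168, 1.564, -0.167]
force: [0.5, 0.7, 0.4]
width: 0.655
```

```bash
python3 - <<'E'
from look import *
s=arm.observe(); im=snap('wrist','w6.png'); np.savez('w6.npz',T=wcam(im,s),**im); print(s['position'],s['clock'])
P=cloud(im,wcam(im,s)); f=im['frame'].astype(int)
near=(np.hypot(P[...,0]-.511,P[...,1]+.296)<.1)
m=near&(P[...,2]>.026)&(P[...,2]<.045)&(f.min(-1)>110); p=P[m]
rc=cv2.minAreaRect(p[:,:2].astype(np.float32)); print('white rod pts',rc,m.sum(),p[:,2].max())
m=near&(P[...,2]>.010)&(P[...,2]<.04); p=P[m][:,:2]; print('all',cv2.minAreaRect(p.astype(np.float32)),m.sum())
for n in ['rod','rest','tin']: print(n,[(np.round(x['point'],4),round(x['p'],2)) for x in pinpoint('wrist',n)[:1]])
E
```

```text
[ 0.51288295 -0.33361797  0.35938171] 15.475
white rod pts ((0.517396867275238, -0.25888240337371826), (0.09070271253585815, 0.1496915966272354), 81.0557861328125) 1964 0.0448819885246845
all ((0.5101179480552673, -0.2942269444465637), (0.11783447116613388, 0.11982212960720062), 35.22099685668945) 3284
rod [(array([ 0.5143, -0.2945,  0.027 ]), 0.73)]
rest [(array([ 0.5091, -0.2926,  0.0051]), 0.87)]
tin [(array([ 0.5066, -0.2264, -0.0032]), 0.61)]
```

View pics/w6.png

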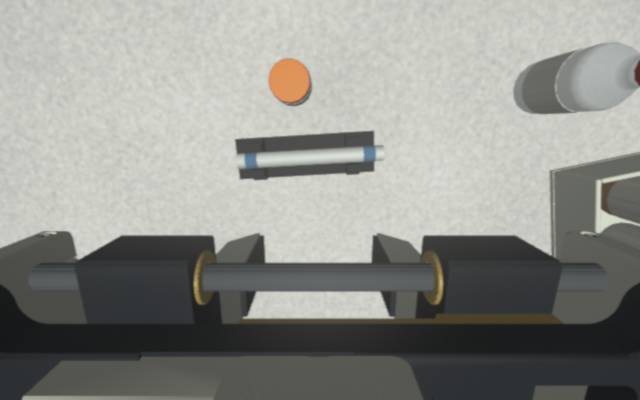

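```bash
python3 - <<'E'
from look import *
D=np.load('w6.npz'); P=cloud(D,D['T']); f=D['frame'].astype(int)
ref=np.array([.511,-.2945]); near=(abs(P[...,1]-ref[1])<.035)&(abs(P[...,0]-ref[0])<.1)
m=near&(P[...,2]>.028)&(P[...,2]<.045)&(f.max(-1)>90); p=P[m]
rc=cv2.minAreaRect(p[:,:2].astype(np.float32)); print(rc,m.sum(),p[:,2].max())
vx,vy,x0,y0=cv2.fitLine(p[:,:2].astype(np.float32),cv2.DIST_HUBER,0,.001,.001).ravel(); a=np.degrees(np.arctan2(vy,vx)); print('rod yaw',a,x0,y0)
t=(p[:,:2]-[x0,y0])@[vx,vy]; print(t.min(),t.max()); c=np.array([x0,y0])+np.array([vx,vy])*(t.min()+t.max())/2; print('centre',c)
plan(c[0],c[1],.159+.032,a+90)
E
```

```text
((0.5109575390815735, -0.3006339967250824), (0.025474265217781067, 0.14947448670864105), 81.17523193359375) 2154 0.03604600967085292
rod yaw -8.897445 0.5121195 -0.2957837
-0.07513776396833285 0.07432634281384068
centre [ 0.51171864 -0.29572095]
shift [169.1  34.2  -8.7] turn [86.9 -0.  -0. ] dist 173.0 jaw now -12.0
```

Request:
{"method": "arm_command", "body": {"motion": [[45,0,34.2,-8.7,0,0,0],[40,10,0,0,10.6,0,0],[40,10,0,0,10.6,0,0],[40,10,0,0,10.6,0,0],[40,10,0,0,10.6,0,0]]}}

```text
clock: 16.3
position: [0.5114, -0.2966, 0.32]
ee_rot: [0.746, 1.439, -0.745]
force: [0.4, 0.7, -1.6]
width: 0.437
```

Request:
{"method": "arm_command", "body": {"motion": [[40,10,0,0,10.6,0,0],[40,10,0,0,10.6,0,0],[40,10,0,0,10.6,0,0],[40,10,0,0,10.6,0,0],[40,10,0,0,2.1,0,0]]}}

```text
clock: 16.92
position: [0.5115, -0.2967, 0.2699]
ee_rot: [1.324, 1.131, -1.323]
force: [-0.7, 0.2, 0.3]
width: 0.435
```

```bash
python3 - <<'E'
from look import *
s=arm.observe(); print(s['position'],s['joints'].round(2),s['width']); plan(.5117,-.2957,.191,81.1)
E
```

```text
[ 0.51152498 -0.29674518  0.26986866] [ 0.5   0.52 -0.09  1.8   0.06  0.82 -1.35] 0.43540821146519904
shift [78.9 -0.  -1. ] turn [-0.1 -0.  -0. ] dist 79.0 jaw now -99.0
```

```bash
python3 - <<'E'
from look import *
s=arm.observe(); im=snap('wrist','w7.png'); P=cloud(im,wcam(im,s)); f=im['frame'].astype(int)
near=(abs(P[...,1]+.2957)<.035)&(abs(P[...,0]-.5117)<.1)
m=near&(P[...,2]>.030)&(P[...,2]<.04)&(f.max(-1)>90); p=P[m]
vx,vy,x0,y0=cv2.fitLine(p[:,:2].astype(np.float32),cv2.DIST_HUBER,0,.001,.001).ravel(); a=np.degrees(np.arctan2(vy,vx)); n=np.array([-vy,vx])
A=R.from_rotvec(s['ee_rot']).as_matrix(); print(len(p),'yaw',a,'offset of TCP from rod mm',(s['position'][:2]-[x0,y0])@n*1000,(s['position'][:2]-[x0,y0])@[vx,vy]*1000,'z',np.percentile(p[:,2],95),'tool z world',A[:,2].round(2))
t=(p[:,:2]-[.5117,-.2957])@[vx,vy]; print(t.min(),t.max())
E
```

```text
2824 yaw -8.904225 offset of TCP from rod mm -0.9098052946094486 -15.969281430173634 z 0.0341403130979966 tool z world [-0.16 -0.99 -0.  ]
-0.07455564675835458 0.07548626201828743
```

View pics/w7.png

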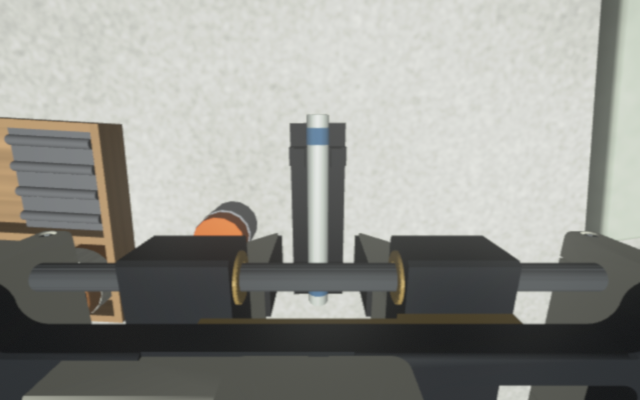

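Request:
{"method": "arm_command", "body": {"motion": [[40,25,0,-0.9,0,0,0],[40,25,0,0,0,0,0],[40,17,0,0,0,0,0],[40,12,0,0,0,0,0],[40,0,0,0,0,0,0]]}}

```text
clock: 17.6
position: [0.5111, -0.2973, 0.1903]
ee_rot: [1.324, 1.132, -1.325]
force: [0.6, -0.5, 0.2]
width: 0.434
```

Request:
{"method": "arm_command", "body": {"newtons": 12, "motion": [[8,0,0,0,0,0,0],[8,0,0,0,0,0,0],[8,0,0,0,0,0,0],[8,0,0,0,0,0,0]]}}

```text
clock: 18.1
position: [0.5115, -0.2975, 0.1913]
ee_rot: [1.325, 1.129, -1.324]
force: [-0.2, 0.5, 3.3]
width: 0.172
```

Request:
{"method": "arm_command", "body": {"newtons": 20, "motion": [[8,-5,0,0,0,0,0],[8,-20,0,0,0,0,0],[8,-35,0,0,0,0,0],[8,-30,0,0,0,0,0],[8,-10,0,0,0,0,0]]}}

```text
clock: 18.73
position: [0.5117, -0.2976, 0.2927]
ee_rot: [1.325, 1.127, -1.323]
force: [0.1, 1.0, -0.7]
width: 0.165
```

```bash
python3 - <<'E'
from look import *
s=arm.observe(); print(s['position'],s['width']); q=np.load('tray.npy'); x,y=tray2w(q,.035,0); print(x,y); plan(x,y,.2913,-12.2)
E
```

```text
[ 0.51167295 -0.29760731  0.29272902] 0.16532283129885114
0.5811518062650576 -0.03918931944621343
shift [   1.3   27.8 -266.1] turn [-86.9   0.2  -0.1] dist 268.0 jaw now -99.1
```

Request:
{"method": "arm_command", "body": {"motion": [[8,0,3,-30,0,0,0],[8,0,6,-55,0,0,0],[8,0,6,-60,0,0,0],[8,0,6,-60,0,0,0],[8,0,5,-45,0,0,0]]}}

```text
clock: 19.35
position: [0.5764, -0.0516, 0.29]
ee_rot: [1.323, 1.133, -1.324]
force: [-0.4, -0.6, -1.5]
width: 0.167
```

Request:
{"method": "arm_command", "body": {"motion": [[8,0,1.8,-16,-6,0,0],[8,0,0,0,-10.5,0,0],[8,0,0,0,-10.5,0,0],[8,0,0,0,-10.5,0,0],[8,0,0,0,-10.5,0,0]]}}

```text
clock: 19.98
position: [0.5803, -0.0391, 0.2898]
ee_rot: [0.691, 1.46, -0.692]
force: [-0.2, -0.2, -0.1]
width: 0.164
```

Request:
{"method": "arm_command", "body": {"motion": [[8,0,0,0,-10.5,0,0],[8,0,0,0,-10.5,0,0],[8,0,0,0,-10.5,0,0],[8,0,0,0,-7.4,0,0],[8,0,0,0,0,0,0]]}}

```text
clock: 20.6
position: [0.5803, -0.0393, 0.2899]
ee_rot: [0.168, 1.566, -0.167]
force: [-0.2, 0.7, -0.2]
width: 0.165
```

```bash
python3 - <<'E'
from look import *
s=arm.observe(); im=snap('wrist','w8.png'); q=np.load('tray.npy'); x,y=tray2w(q,.035,0); print(s['position'],s['width'],s['clock']); plan(x,y,.1883,-12.2)
P=cloud(im,wcam(im,s)); t=w2tray(q,P); f=im['frame'].astype(int); m=(P[...,2]>.11)&(P[...,2]<.145)&(f.max(-1)>90)&(abs(t[...,0]-.035)<.02)&(abs(t[...,1])<.11); p=np.c_[t[m],P[m][:,2]]
vx,vy,vz,x0,y0,z0=cv2.fitLine(p.astype(np.float32),cv2.DIST_HUBER,0,.001,.001).ravel(); print(len(p),'rod dir in tray',vx,vy,vz,'at',x0,y0,z0,'ymax',p[:,1].max())
fit_tray(P,q)
E
```

```text
[ 0.58030324 -0.039332    0.28987175] 0.16524117860544568 20.6
shift [101.8   0.2   0.8] turn [-0.1 -0.1 -0. ] dist 102.0 jaw now -12.3
6290 rod dir in tray -0.0018043392 0.99999535 0.0024475025 at 0.033533517 0.03017743 0.13023157 ymax 0.07527491875529317
tray [ 0.5463 -0.0315] yaw -12.25 5630 med res mm 0.0
```

View pics/w8.png

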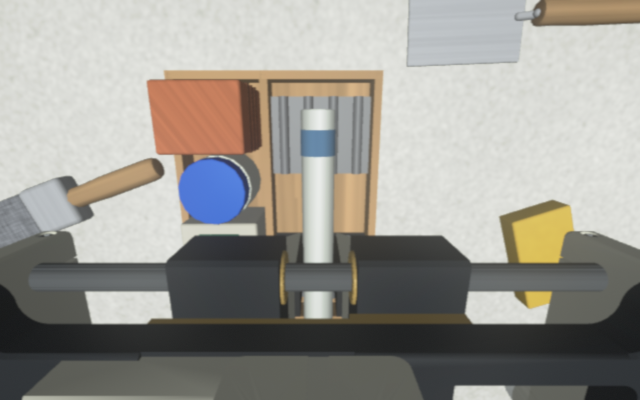

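Request:
{"method": "arm_command", "body": {"motion": [[8,15,0,1.1,0,0,0],[8,30,0,0,0,0,0],[8,25,0,0,0,0,0],[8,15,0,0,0,0,0],[8,8,0,0,0,0,0]]}}

```text
clock: 21.28
position: [0.5815, -0.0392, 0.1967]
ee_rot: [0.167, 1.566, -0.167]
force: [0.2, 1.2, -0.2]
width: 0.168
```

Request:
{"method": "arm_command", "body": {"motion": [[8,4,0,0,0,0,0],[8,2,0,0,0,0,0],[8,0,0,0,0,0,0]]}}

```text
clock: 21.65
position: [0.5819, -0.0393, 0.1923]
ee_rot: [0.167, 1.564, -0.167]
force: [0.6, -0.1, 0.0]
width: 0.167
```

Request:
{"method": "arm_command", "body": {"motion": [[8,1.3,0,0,0,0,0],[8,0,0,0,0,0,0]]}}

```text
clock: 21.9
position: [0.5818, -0.0394, 0.1907]
ee_rot: [0.167, 1.564, -0.167]
force: [0.0, -0.4, -1.0]
width: 0.167
```

Request:
{"method": "arm_command", "body": {"motion": [[8,1.3,0,0,0,0,0],[8,0,0,0,0,0,0]]}}

```text
clock: 22.15
position: [0.5817, -0.0394, 0.1891]
ee_rot: [0.167, 1.565, -0.167]
force: [-0.8, -0.4, -0.5]
width: 0.163
```

Request:
{"method": "arm_command", "body": {"motion": [[8,1.2,0,0,0,0,0],[8,0,0,0,0,0,0]]}}

```text
clock: 22.4
position: [0.5818, -0.0393, 0.1883]
ee_rot: [0.167, 1.564, -0.167]
force: [-1.3, -0.1, 3.9]
width: 0.168
```

Request:
{"method": "arm_command", "body": {"motion": [[24,0,0,0,0,0,0],[32,0,0,0,0,0,0],[32,0,0,0,0,0,0],[32,-20,0,0,0,0,0],[32,-50,0,0,0,0,0]]}}

```text
clock: 23.02
position: [0.5808, -0.0396, 0.2567]
ee_rot: [0.167, 1.569, -0.167]
force: [0.3, -0.6, 0.6]
width: 0.35
```

Request:
{"method": "arm_command", "body": {"motion": [[32,-60,0,0,0,0,0],[32,-50,-60,0,0,0,0],[32,0,0,0,0,0,0]]}}

```text
clock: 23.4
position: [0.572, -0.0903, 0.3611]
ee_rot: [0.169, 1.559, -0.174]
force: [0.3, -0.0, -0.6]
width: 0.348
```

```bash
python3 - <<'E'
from look import *
s=arm.observe(); im=snap('wrist','w9.png'); q=np.load('tray.npy'); print(s['position'],s['force'].round(1),s['clock'])
P=cloud(im,wcam(im,s)); t=w2tray(q,P); f=im['frame'].astype(int); m=(P[...,2]>.024)&(P[...,2]<.05)&(f.max(-1)>90)&(abs(t[...,0]-.035)<.012)&(abs(t[...,1])<.095); p=np.c_[t[m],P[m][:,2]]
v=cv2.fitLine(p.astype(np.float32),cv2.DIST_HUBER,0,.001,.001).ravel(); print('rod',len(p),v.round(4),'y',p[:,1].min(),p[:,1].max(),'top z',np.percentile(p[:,2],95))
rc=top_rect(P,tray2w(q,-.043,.074),.0725,.05); print('clay in tray',w2tray(q,rc[0]))
for c in ['scene','side']:
    snap(c,c+'9.png')
    for n in ['amber_jar','white_jar','plaster_block','clay_block','rod']+['green_jar','tin','beaker','bottle','carton']: 
        r=pinpoint(c,n)[:1]; print(c,n,[(np.round(x['point'],3),w2tray(q,x['point']).round(3),round(x['p'],2)) for x in r])
E
```

```text
[ 0.57196675 -0.09033476  0.36114148] [ 0.3 -0.  -0.6] 23.4
rod 2278 [0.017  0.9998 0.0049 0.0351 0.0109 0.0293] y -0.074297565000668 0.07553589385425674 top z 0.031223637888316835
rect [0.5198 0.048 ] [0.0457 0.0584] 77.4 n 4430 z 0.0726
clay in tray [-0.04338811  0.07231064]
scene amber_jar [(array([ 0.487, -0.096,  0.006]), array([-0.045, -0.075]), 0.76)]
scene white_jar [(array([ 0.514, -0.   ,  0.006]), array([-0.039,  0.024]), 0.63)]
scene plaster_block [(array([ 0.5  , -0.053,  0.007]), array([-0.041, -0.03 ]), 0.61)]
scene clay_block [(array([0.523, 0.048, 0.006]), array([-0.04 ,  0.073]), 0.63)]
scene rod [(array([ 0.584, -0.038,  0.02 ]), array([0.038, 0.002]), 0.72)]
scene green_jar [(array([0.484, 0.365, 0.001]), array([-0.146,  0.375]), 0.63)]
scene tin [(array([ 0.506, -0.222, -0.001]), array([-0.   , -0.195]), 0.79)]
scene beaker [(array([0.732, 0.246, 0.001]), array([0.123, 0.311]), 0.72)]
scene bottle [(array([ 0.76 , -0.278, -0.001]), array([ 0.261, -0.195]), 0.62)]
scene carton [(array([ 0.768, -0.128, -0.004]), array([ 0.236, -0.048]), 0.74)]
side amber_jar [(array([ 0.483, -0.09 ,  0.004]), array([-0.05, -0.07]), 0.77)]
side white_jar [(array([ 0.51 , -0.001,  0.009]), array([-0.043,  0.023]), 0.61)]
side plaster_block [(array([ 0.501, -0.05 ,  0.004]), array([-0.041, -0.027]), 0.88)]
side clay_block [(array([0.522, 0.052, 0.004]), array([-0.042,  0.076]), 0.89)]
side rod [(array([ 0.58 , -0.034,  0.018]), array([0.033, 0.005]), 0.47)]
side green_jar [(array([0.487, 0.362, 0.   ]), array([-0.142,  0.372]), 0.71)]
side tin [(array([ 0.508, -0.227,  0.003]), array([ 0.003, -0.199]), 0.67)]
side beaker [(array([ 0.729,  0.247, -0.001]), array([0.119, 0.311]), 0.82)]
side bottle [(array([ 0.757, -0.279, -0.001]), array([ 0.258, -0.198]), 0.56)]
side carton [(array([ 0.768, -0.13 , -0.004]), array([ 0.237, -0.049]), 0.81)]
```

View pics/w9.png

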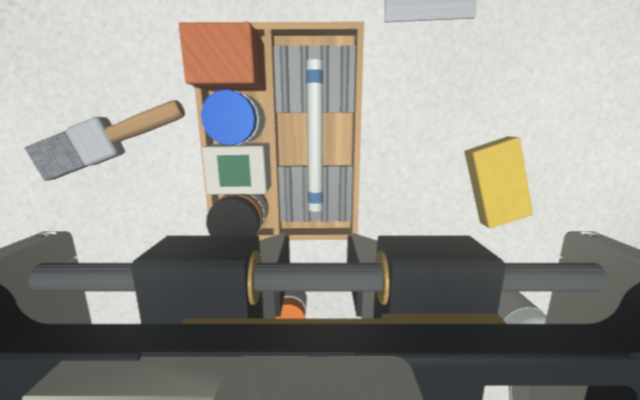

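```bash
python3 -c "
from cell import arm
print(arm.sign_off())"
```

```text
the job is handed in; nothing more can be done
None
```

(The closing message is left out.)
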